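# Clamp a blank in the clamping board

## Robot

A 6-joint arm with a two-finger parallel gripper is mounted at the origin on a cart in front of the work surface, level with it; the furniture and walls round the work are solid. World frame = base frame: x ahead of the robot, y to its left, z up, the work surface at z = 0. Lengths are in mm, angles in rad, forces in N, time in s.
With the tool pointing down it reaches from about 400 to 825 mm from the base axis. Payload 7 kg.
Tool frame: the origin (TCP) lies at the very end of the fingers, on their centre line; the grasp point (between the pads) lies 19 mm behind it; z points along the fingers, y is the line along which they close (so a half turn about z gives the same grasp; the last joint's range is limited). The gripper opens to 88 mm and grips with 3 to 60 N. Pads are 19 mm wide; open, the fingers measure 130 mm over their backs; the gripper's body (78 mm by 193 mm) begins 47 mm behind the grasp point.
Start: joints at [-0.866, 0.359, 0.012, 0, -1.224, -0.288], TCP at [273.236, -617.201, 199.061] pointing down, gripper open.
Joint ranges: [-3.07, 3.07], [-1.43, 2.12], [-1.02, 1.25], [-3.03, 1.67], [-3.05, -0], [-3.03, 3.03]. Speed limits (rad/s): [2.39, 2.39, 3.01, 3.14, 3.14, 3.14].

## Interface

Orientations are given as a unit quaternion [x, y, z, w].
In Python, from plant import bot gives the robot as it stands. Calls block until the motion is done:
- bot.move_ptp(position, orientation): joint-space move of the TCP to a pose.
- bot.line_to(position, velocity=150, ori=None): straight line of the TCP; ori=None keeps the orientation; velocity is the mean speed in mm/s.
- bot.move_joints(angles): joint-space move.
- bot.move_gripper(opening, force=None): finger opening in mm; force is the grip in N (None keeps the last); returns when the fingers have stopped.
- bot.pause(seconds).
- bot.solve_ik(position, orientation): joint angles nearest the present ones, or None.
- bot.read_state(): the state.
- bot.camera(name): name is "scene" or "top" or "wrist"; returns the picture (384x512x3 uint8, red, green, blue); there is no depth.
- bot.get_calibration(name): a dict with "fx", "fy", "cx", "cy" (pixels), "view" (4x4, takes a point from world to camera coordinates); the wrist camera has in their place "T_tool_cam" (4x4, takes a point from camera to tool coordinates, whose origin is the TCP and whose axes are the flange's). Camera axes: x right, y up, looking along -z (the intrinsics and any distortion apply to the point x, -y, -z); pixel columns grow to the right and rows downward; lengths in mm; the calibration is good to about 2 mm. A picture is of the moment at which its call begins: read the wrist's pose just before it. get_calibration takes no time and is no camera call.
A pose or a line that the arm cannot do raises bot.Unreachable and nothing moves.
- bot.close_job(): hands the job in; it is judged then, once.
The state is a dict: "t": time; "joint_pos": joint angles; "qvel": joint speeds; "tau": joint torques, N m; "tcp_pos": TCP position; "eef_rot": TCP orientation; "contact_force": force on the tool from outside, world axes, zero at the start; "moment": the same for the moment, N m; "width": finger opening in mm; "finger_force": force on a finger pad.
Only numpy, scipy, OpenCV 4.12 (cv2) and the standard library are available. Lean on these libraries where they do the work, as an engineer would, in place of code of your own. Each camera call takes 0.05 s, during which the arm holds its last target. There are 200 camera calls.

## Task

Get this hardwood blank ready for mortising: push it gently along its channel until its end is fully home against the wooden stop. Then, pressing on the clamp's arm close to its bar, slide the arm down until the rubber pad bears on the blank and the arm binds on the bar, and turn the wooden handle clockwise until the blank is held firmly, hand tight (a twist of 0.2 to 0.25 N m) but not so hard that it bruises. Let go of everything and leave the try square, the chisel and the pencil by the work where they are.

Things in the scene. Friction and masses are not known exactly. Their poses are not given: they have to be found in the camera images.
- clamp_board: Plywood base fixed to the bench, x -100..90, y -102..105, z 0..18 mm. Origin on the bench; x axis along the channel towards the stop (roughly to the robot's right), y away from the robot, z up. Two cleats 10 mm high (x -16..60 mm) form a channel 53 mm wide centred on y = -40 mm, closed by the stop. The clamp's upright bar stands at x 20, y 75 mm; its arm reaches from there over the channel.
- stop_face (a point): Foot of the stop's face, in the middle of the channel, on the base's top (18 mm above the bench); axes as the base. The stop is 30 mm high.
- board: Hardwood blank, loose, 110 long x 50 wide x 18 mm, flat in the channel, 15 to 38 mm short of the stop. Origin at the centre of its underside; own y axis = length. Home: its centre is 55 mm from the stop's face. Its near end stands free of the cleats and can be pushed with closed fingers, tips 3 to 12 mm above the base. At home the pushing resistance jumps; more than 40 N is too hard.
- clamp_arm: Grey sliding arm, 16 mm wide, 22 high; its sleeve, 56 mm high, has play on the bar. Origin on the bar's axis at the sleeve's foot, z up the bar, arm along the base's -y; flat top 56 mm above it. Origin 54 to 72 mm above the bench at the start, 25 to 33 mm when the pad bears. Pressed near the bar it slides with 2 to 11 N, far out it jams; once bound it stops hard (15 N is enough).
- bar_top (a point): Top of the clamp's upright steel bar (22 along y x 8 mm, serrated edges), 148 mm above the bench.
- push_spot (a point): Spot on the arm's flat top, 30 mm from the bar's axis, where it is best pressed straight down with closed fingertips. When the arm is down the bar stands 64 mm higher than this spot.
- handle_grip (a point): Point on the screw's axis in the wooden handle, 75 mm above the arm's top and 23 mm below the handle's upper end, where to grip. The handle is upright, round, fluted, 30 mm in diameter and 62 mm long, on the outer end of the arm, 115 mm from the bar.
- handle (a joint): Turn, rad, -1.2 to 1.5 at the start, grows clockwise from above, 12 at most; 12 mm of screw per turn; free twist 0.03 N m. Once the pad bears, the handle sinks no more: the arm's outer end lifts (up to 0.06 rad) and the twist grows by about 0.004 N m per newton on the blank (read it after a small turn, 0.05 rad). The angle needed differs with how the arm bound: judge by the twist. It stays put.
- pad_face (a point): Centre of the pad's underside, 50 to 55 mm below the arm's top at the start.
- pad: Rubber-faced round pad, 20 mm in diameter, fixed on the screw's lower end and turning with it, right above the blank. Origin at the centre of its underside. It holds firmly from 40 to 80 N and bruises the blank at 110 N.
- try_square: Bystander: try square with a wooden stock, 218 x 120 x 18 mm, flat on the bench beyond the stop (to the right of the base). Origin at the centre of its underside.
- chisel: Bystander: chisel with a wooden handle, 242 mm long, 31 high, on the bench left of the base, beyond the blank's near end; its own y axis is its length.
- pencil_2: Bystander: carpenter's pencil, 181 mm long, 12 x 8 mm, lying on the base between channel and bar; its own y axis is its length.
There are look-alikes about, which are no part of the job. There is more than one size of the board; the one meant has the size given above.

How it is judged:
By the outcome, as a careful person would: the job done as asked, in the order asked, and still so for the second after the job is handed in, with the robot touching nothing.
It also fails if it takes over 72 s, if anything falls off the work surface, if the arm or the gripper's body presses on something with over 40 N, if the wrist force passes 120 N, or if a joint passes its speed limit or range.

## Working session

There is one attempt and no reset: what is moved stays moved. The work goes in short steps, each a Python script; the robot and the scene stay as the last script left them, time stands still between calls to the robot, and variables do not carry over. Pictures are saved under pics/ and viewed, at most 10 in all, crops included, and the job is handed in when it is done.

```bash
mkdir -p pics; ls
python3 - <<'E'
from plant import bot
import cv2,numpy as np
a=bot.camera("scene");b=bot.camera("top")
for n,i in(("scene",a),("top",b)):
    cv2.imwrite(f"pics/{n}0.png",i[:,:,::-1])
    c=bot.get_calibration(n);print({k:np.round(v,3).tolist() if not isinstance(v,str) else v for k,v in c.items()})
print({k:np.round(v,3).tolist() for k,v in bot.read_state().items()})
print(bot.get_calibration("wrist"))
E
```

```text
pics
{'fx': 437.945, 'fy': 437.945, 'cx': 254.344, 'cy': 199.894, 'view': [[-0.76, -0.65, 0.005, 286.935], [0.383, -0.442, 0.811, -382.505], [-0.525, 0.618, 0.585, -974.748], [0.0, 0.0, 0.0, 1.0]]}
{'fx': 378.353, 'fy': 378.353, 'cx': 250.911, 'cy': 189.977, 'view': [[0.0, -1.0, -0.011, -146.645], [0.996, -0.001, 0.085, -505.096], [-0.085, -0.011, 0.996, -1056.498], [0.0, 0.0, 0.0, 1.0]]}
{'t': 0.1, 'joint_pos': [-0.866, 0.359, 0.011, -0.0, -1.224, -0.288], 'qvel': [-0.001, -0.002, 0.001, 0.001, -0.001, 0.0], 'tau': [0.0, -58.416, 29.375, 7.015, 0.01, -0.0], 'tcp_pos': [273.05, -616.819, 198.236], 'eef_rot': [-0.207, 0.978, 0.001, -0.0], 'contact_force': [0.809, -0.071, 0.818], 'moment': [-0.043, 0.03, -0.023], 'finger_force': 0.0, 'width': 87.774}
{'fx': 324.24287905269523, 'fy': 324.24287905269523, 'cx': 251.78785627449338, 'cy': 189.52596623637828, 'T_tool_cam': array([[ 1.32710783e-03,  9.58320507e-01,  2.85692220e-01,
         7.65125206e+01],
       [ 9.99999119e-01, -1.26017298e-03, -4.18131973e-04,
         1.00690415e+00],
       [-4.06828280e-05,  2.85692523e-01, -9.58321335e-01,
        -1.86134621e+02],
       [ 0.00000000e+00,  0.00000000e+00,  0.00000000e+00,
         1.00000000e+00]])}
```

View pics/scene0.png

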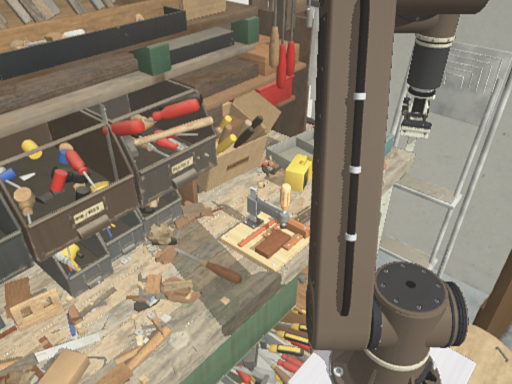

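View pics/top0.png

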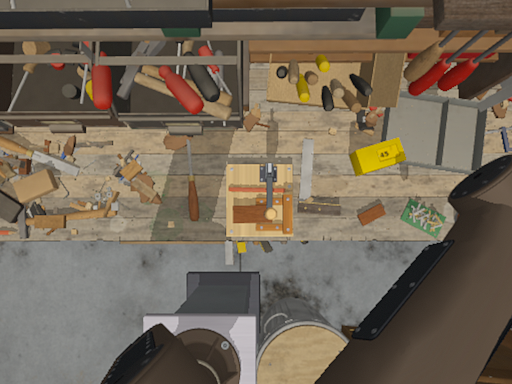

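```bash
cat > h.py <<'E'
from plant import bot
import cv2,numpy as np
from scipy.spatial.transform import Rotation as R
def down(yaw,tilt=None):
    "tool down, tool x at world yaw; optional world-frame tilt rotvec"
    q=R.from_euler('z',yaw)*R.from_euler('x',np.pi)
    if tilt is not None:q=R.from_rotvec(tilt)*q
    return q.as_quat()
def shot(name,f=None):
    s=bot.read_state();im=bot.camera(name);c=bot.get_calibration(name)
    if name=="wrist":
        T=np.eye(4);T[:3,:3]=R.from_quat(s["eef_rot"]).as_matrix();T[:3,3]=s["tcp_pos"]
        M=T@np.array(c["T_tool_cam"])
    else:M=np.linalg.inv(c["view"])
    K=(c["fx"],c["fy"],c["cx"],c["cy"])
    if f:
        cv2.imwrite(f"pics/{f}.png",im[:,:,::-1]);np.savez(f"pics/{f}.npz",M=M,K=K)
    return im,M,K
def load(f):
    d=np.load(f"pics/{f}.npz");return d["M"],d["K"]
def ray(px,M,K):
    d=M[:3,:3]@np.array([(px[0]-K[2])/K[0],-(px[1]-K[3])/K[1],-1]);return M[:3,3],d/np.linalg.norm(d)
def onz(px,z,M,K):
    o,d=ray(px,M,K);return o+d*(z-o[2])/d[2]
def tri(obs):
    "obs: list of (px,M,K) -> point, max ray miss"
    A=np.zeros((3,3));b=np.zeros(3);rs=[ray(*o) for o in obs]
    for o,d in rs:P=np.eye(3)-np.outer(d,d);A+=P;b+=P@o
    p=np.linalg.solve(A,b);return p,max(np.linalg.norm(np.cross(p-o,d)) for o,d in rs)
def proj(p,M,K):
    c=np.linalg.inv(M)@np.append(p,1);return np.array([K[2]+K[0]*c[0]/-c[2],K[3]+K[1]*c[1]/c[2]])
def st():
    s=bot.read_state();return round(s["t"],2),np.round(s["tcp_pos"],1),np.round(s["contact_force"],2),np.round(s["moment"],3),round(s["width"],1),round(s["finger_force"],1)
E
python3 - <<'E'
from h import *
c=bot.get_calibration("top");M=np.linalg.inv(c["view"]);K=(c["fx"],c["fy"],c["cx"],c["cy"])
for p in((227,163),(293,163),(293,238),(227,238)):print(onz(p,18,M,K).round())
for yaw in np.arange(-3,4)*np.pi/4:
    j=bot.solve_ik([470,-170,320],down(yaw));print(round(yaw,2),None if j is None else np.round(j,2))
E
```

```text
[583. -78.  18.]
[ 583. -267.   18.]
[ 369. -265.   18.]
[369. -79.  18.]
-2.36 [ 0.05  0.01 -0.16  0.   -1.41 -0.83]
-1.57 [ 0.05  0.01 -0.16  0.   -1.41 -0.05]
-0.79 [ 0.05  0.01 -0.16  0.   -1.41  0.74]
0.0 [ 0.05  0.01 -0.16  0.   -1.41  1.52]
0.79 [ 0.05  0.01 -0.16  0.   -1.41  2.31]
1.57 None
2.36 [ 0.05  0.01 -0.16 -0.   -1.41 -2.4 ]
```

Run:
```python
from h import *
print(bot.solve_ik([450,-130,300],down(1.5)))
bot.move_ptp([470,-200,300],down(-1.57));bot.pause(.3);a,_,_=shot("wrist","w1")
bot.move_ptp([450,-150,300],down(0.9));bot.pause(.3);b,_,_=shot("wrist","w2")
cv2.imwrite("pics/w12.png",np.hstack([a,b])[:,:,::-1][:, :][:,::1] if 0 else cv2.resize(np.vstack([a,b])[:,:,::-1],None,fx=.78,fy=.78))
print(st())
```

```text
[ 0.14064933 -0.04419954 -0.2489742   0.         -1.36602167  2.930147  ]
(4.55, array([ 450., -150.,  300.]), array([ 0.  , -0.32,  0.63]), array([-0.134,  0.08 ,  0.011]), 87.7, 0.0)
```

View pics/w12.png

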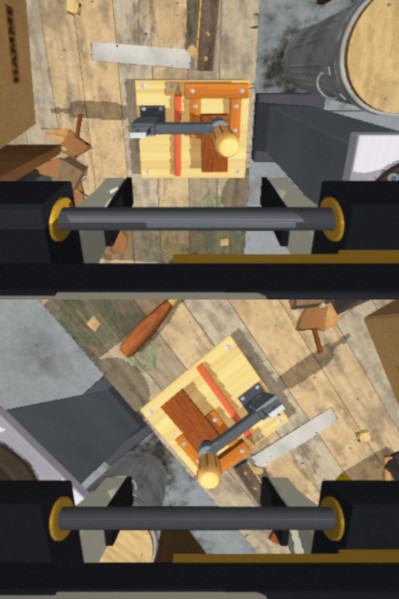

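Run:
```python
import cv2
for n,(x,y,w,h,s) in {"w1":(155,90,180,148,4),"w2":(175,30,210,225,2.65)}.items():
    i=cv2.imread(f"pics/{n}.png")[y:y+h,x:x+w];i=cv2.resize(i,None,fx=s,fy=s,interpolation=cv2.INTER_CUBIC)
    for k in range(0,w,20):cv2.putText(i,str(x+k),(int(k*s),10),0,.35,(255,0,0),1);cv2.line(i,(int(k*s),12),(int(k*s),16),(255,0,0),1)
    for k in range(0,h,20):cv2.putText(i,str(y+k),(0,int(k*s)+4),0,.35,(255,0,0),1)
    cv2.imwrite(f"pics/{n}c.png",i)
```

```text
(no output)
```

View pics/w1c.png

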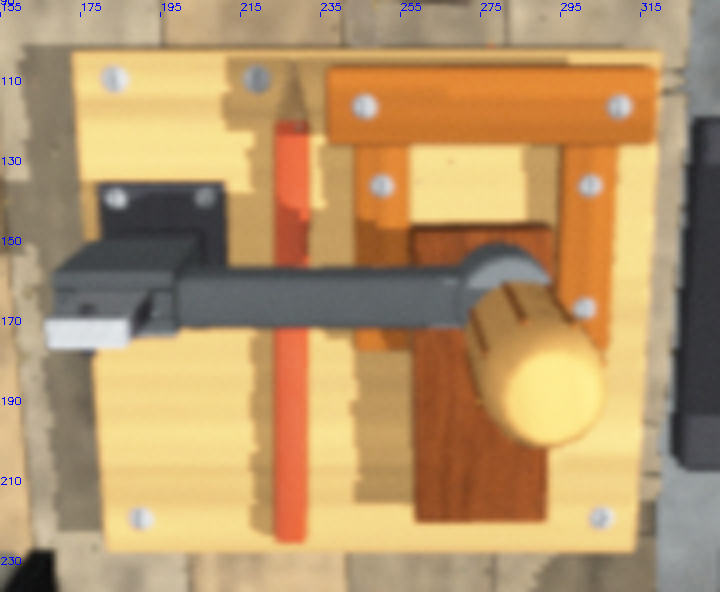

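View pics/w2c.png

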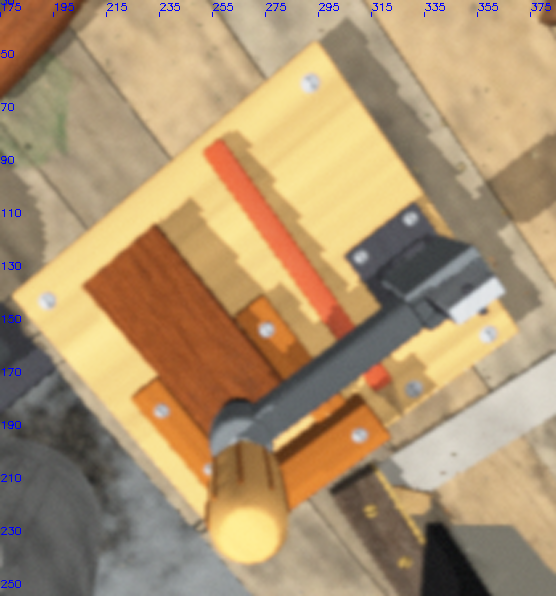

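```bash
cat > meas.py <<'E'
from h import *
A=load("w1");B=load("w2")
a=lambda x,y:(155+(x+.5)/4-.5,90+(y+.5)/4-.5)
b=lambda x,y:(175+(x+.5)/2.65-.5,30+(y+.5)/2.65-.5)
loc=[];W=[];V=[]
for l,p,q in(((90,105),(73,52),(517,328)),((90,-102),(662,52),None),((-100,-102),(637,551),(12,294)),((-100,105),(105,551),(317,42))):
    w=onz(a(*p),18,*A);loc.append(l);W.append(w)
    if q:
        v=onz(b(*q),18,*B);loc.append(l);W.append(v);V.append(tri([(a(*p),*A),(b(*q),*B)]))
loc=np.array(loc,float);W=np.array(W)
for l,w in zip(loc,W):print("corner",l,w.round(1))
print("tri corners",[(v[0].round(1),round(v[1],1)) for v in V])
lc=loc-loc.mean(0);wc=W[:,:2]-W[:,:2].mean(0)
H=lc.T@wc;yaw=np.arctan2(H[0,1]-H[1,0],H[0,0]+H[1,1])
Rm=np.array([[np.cos(yaw),-np.sin(yaw)],[np.sin(yaw),np.cos(yaw)]])
o=W[:,:2].mean(0)-Rm@loc.mean(0)
print("base o",o.round(1),"yaw",yaw.round(4),"res",np.abs(W[:,:2]-(loc@Rm.T+o)).max().round(1))
tb=lambda p:np.append(Rm.T@(p[:2]-o),p[2]).round(1)
for n,p,q in(("handle top",(554,390),(248,535)),("bar top",(88,333),(477,300)),("board L",(415,520),(155,227)),("board R",(547,520),(83,286)),("pencil end",(291,541),(215,148))):
    t,m=tri([(a(*p),*A),(b(*q),*B)]);print(n,t.round(1),"miss",round(m,1),"in base",tb(t))
for p in((355,345),(410,345)):print("cleat end",tb(onz(a(*p),28,*A)))
for p in((410,146),(562,144)):print("stop foot",tb(onz(a(*p),18,*A)))
np.savez("base.npz",o=o,yaw=yaw)
E
python3 meas.py
```

```text
corner [ 90. 105.] [ 580.1 -263.3   18. ]
corner [ 90. 105.] [ 580.6 -261.5   18. ]
corner [  90. -102.] [ 374.7 -263.5   18. ]
corner [-100. -102.] [372.9 -75.4  18. ]
corner [-100. -102.] [375.3 -75.1  18. ]
corner [-100.  105.] [580.5 -75.2  18. ]
corner [-100.  105.] [580.1 -76.1  18. ]
tri corners [(array([ 581.3, -263.2,   13.3]), np.float64(0.1)), (array([373.7, -74.9,  16.2]), np.float64(1.1)), (array([579.8, -76.2,  20.2]), np.float64(0.1))]
base o [ 475.8 -174.3] yaw -1.5688 res 2.7
handle top [ 433.1 -195.5  206.3] miss 0.1 in base [ 21.  -42.7 206.3]
bar top [ 551.1 -194.2  147.4] miss 0.4 in base [ 20.   75.3 147.4]
board L [460.2 -95.5  35.8] miss 0.1 in base [-78.9 -15.4  35.8]
board R [411.3 -95.4  35.3] miss 0.5 in base [-79.  -64.3  35.3]
pencil end [507.7 -84.2  28.8] miss 0.7 in base [-90.1  32.1  28.8]
cleat end [-13.7   6.4  28. ]
cleat end [-13.7 -13.6  28. ]
stop foot [ 56.8 -13.5  18. ]
stop foot [ 57.4 -67.5  18. ]
```

```bash
cat >> h.py <<'E'
try:
    _b=np.load("base.npz");O=_b["o"];YAW=float(_b["yaw"]);_c,_s=np.cos(YAW),np.sin(YAW)
    W=lambda x,y,z:np.array([O[0]+_c*x-_s*y,O[1]+_s*x+_c*y,z])
    L=lambda p:np.round([_c*(p[0]-O[0])+_s*(p[1]-O[1]),-_s*(p[0]-O[0])+_c*(p[1]-O[1]),p[2]],1)
except FileNotFoundError:pass
E
python3 - <<'E'
from h import *
q=down(YAW+np.pi-.04)
print(bot.solve_ik(W(-106,-40,25),q),bot.solve_ik(W(-55,-40,25),q))
bot.move_gripper(0)
bot.move_ptp(W(-106,-40,150),q);bot.line_to(W(-106,-40,25),120)
bot.pause(.2);f0=np.array(bot.read_state()["contact_force"]);print(st())
x=-106.
while x<-45:
    x+=3 if x<-92 else 1.5 if x<-64 else .7
    bot.line_to(W(x,-40,25),30)
    s=bot.read_state();f=s["contact_force"]-f0;fx=f@W(1,0,0)-f@W(0,0,0)
    print(round(x,1),L(s["tcp_pos"]),round(fx,1),round(s["t"],2))
    if fx<-14:break
bot.pause(.1);print(st())
E
```

```text
[ 0.29423565  0.17634369 -0.71461215  0.         -0.67984048  2.80934959] [ 0.17095318  0.19284306 -0.6918857   0.         -0.68606757  2.93263206]
(8.09, array([436. , -68.3,  25.5]), array([-0.13,  0.16, -0.48]), array([-0.149,  0.003,  0.044]), 0.0, 0.0)
-103.0 [-102.9  -40.    25.1] -0.3 8.34
-100.0 [-99.8 -40.   25. ] 0.2 8.59
-97.0 [-96.8 -40.   25. ] -0.0 8.84
-94.0 [-93.9 -40.   25. ] 0.0 9.09
-91.0 [-90.9 -40.   25. ] -0.3 9.34
-89.5 [-89.5 -40.   25. ] -0.6 9.59
-88.0 [-87.9 -40.   25. ] 0.0 9.84
-86.5 [-86.4 -40.   25. ] 0.6 10.09
-85.0 [-84.9 -40.   25. ] -0.8 10.34
-83.5 [-83.4 -40.   25. ] -0.2 10.59
-82.0 [-81.9 -40.   25. ] 0.2 10.84
-80.5 [-80.4 -40.   25. ] 0.3 11.09
-79.0 [-78.9 -40.   25. ] 1.6 11.34
-77.5 [-77.4 -40.   25. ] 0.4 11.59
-76.0 [-75.9 -40.   25. ] 1.0 11.84
-74.5 [-74.4 -40.   25. ] 0.1 12.09
-73.0 [-72.9 -40.   25. ] 0.6 12.34
-71.5 [-71.4 -40.   25. ] 1.5 12.59
-70.0 [-69.9 -40.   25. ] 0.1 12.84
-68.5 [-68.4 -40.   25. ] 0.2 13.09
-67.0 [-66.9 -40.   25. ] 0.3 13.34
-65.5 [-65.5 -40.   25. ] -0.4 13.59
-64.0 [-63.9 -40.   25. ] -0.8 13.84
-63.3 [-
[... 417 characters left out ...]
.5 16.84
-54.9 [-54.9 -40.   25. ] -0.3 17.09
-54.2 [-54.2 -40.   25. ] 1.1 17.34
-53.5 [-53.5 -40.   25. ] 0.2 17.59
-52.8 [-52.8 -40.   25. ] 0.6 17.84
-52.1 [-52.1 -40.   25. ] -0.1 18.09
-51.4 [-51.4 -40.   25. ] 1.0 18.34
-50.7 [-50.7 -40.   25. ] -0.3 18.59
-50.0 [-50. -40.  25.] -0.4 18.84
-49.3 [-49.3 -40.   25. ] 0.2 19.09
-48.6 [-48.6 -40.   25. ] 0.3 19.34
-47.9 [-47.9 -40.   25. ] -0.0 19.59
-47.2 [-47.2 -40.   25. ] 0.7 19.84
-46.5 [-46.4 -40.   25. ] 1.1 20.09
-45.8 [-45.8 -40.   25. ] 0.7 20.34
-45.1 [-45.1 -40.   25. ] 0.1 20.59
-44.4 [-44.4 -40.   25. ] 0.0 20.84
(20.94, array([ 435.7, -130. ,   25. ]), array([-0.73, -0.09, -0.09]), array([-0.163,  0.078,  0.013]), 0.8, 0.0)
```

Run:
```python
from h import *
a,_,_=shot("wrist","w3");t,_,_=shot("top","t3");s,_,_=shot("scene","s3")
t=cv2.resize(t[140:260,200:320],(384,384));s=cv2.resize(s[170:290,200:320],(384,384))
cv2.imwrite("pics/v3.png",cv2.resize(np.vstack([np.hstack([t,s]),np.hstack([a,np.zeros((384,256,3),np.uint8)])])[:,:,::-1],None,fx=.77,fy=.77))
```

```text
(no output)
```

View pics/v3.png

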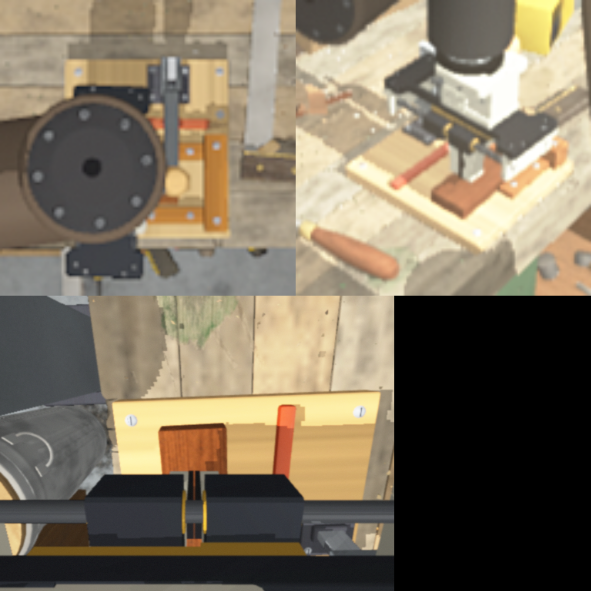

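Run:
```python
from h import *
i=cv2.imread("pics/s3.png");M,K=load("s3");x0,y0,s=235,190,6
c=cv2.resize(i[y0:y0+90,x0:x0+90],None,fx=s,fy=s,interpolation=cv2.INTER_CUBIC)
p=np.array(bot.read_state()["tcp_pos"]);print(p,bot.read_state()["width"],L(p))
def mk(w,col):
    u=(proj(w,M,K)-[x0,y0]+.5)*s;cv2.circle(c,tuple(int(v) for v in u),4,col,-1)
mk(p,(0,255,0));mk(p+[0,0,30],(0,255,255))
for x in(-79,):
    for y in(-15,-65):mk(W(x,y,36),(255,0,0));mk(W(x,y,18),(255,255,0))
cv2.imwrite("pics/s3c.png",c)
M,K=load("w3")
for u in((160,430),(226,424)):
    q=((u[0])/.77,(u[1]-295.7)/.77);print(L(onz(q,36,M,K)))
```

```text
[ 435.69419385 -130.02205365   25.01959946] 0.10140482983770803 [-44.4 -40.   25. ]
[-80.5 -62.7  36. ]
[-83.1 -15.1  36. ]
```

View pics/s3c.png

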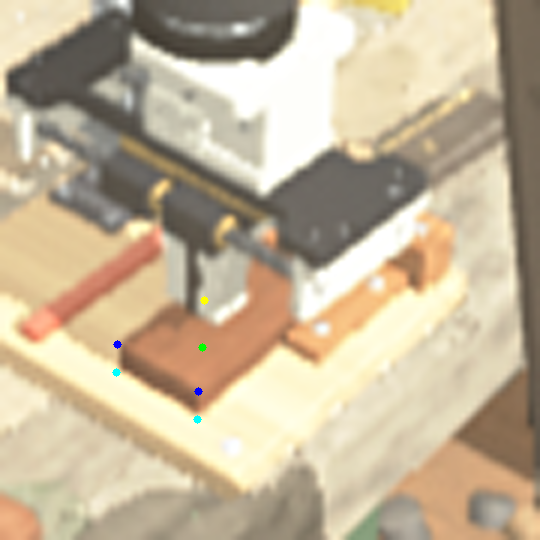

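Run:
```python
from h import *
bot.line_to(W(-44.4,-40,32),100);bot.line_to(W(-93,-40,32),150);bot.line_to(W(-93,-40,8),80)
print(st());f0=bot.read_state()["contact_force"][2]
z=8.
while z>-10:
    z-=1.5;bot.line_to(W(-93,-40,z),40);s=bot.read_state();f=s["contact_force"][2]-f0
    print(z,L(s["tcp_pos"]),round(f,1))
    if f>3:break
print(st())
shot("scene","s4")
```

```text
(22.27, array([435.3, -81.9,   7.8]), array([-0.18,  0.12,  0.5 ]), array([-0.097, -0.002, -0.016]), 0.5, 0.0)
6.5 [-93.  -39.8   6.8] 0.8
5.0 [-93. -40.   5.] -1.2
3.5 [-93.  -40.1   3.4] -0.7
2.0 [-93.  -40.1   1.9] -0.3
0.5 [-93.  -40.1   0.4] -0.7
-1.0 [-93.  -40.1  -1.1] -0.9
-2.5 [-93.  -40.1  -2.6] -0.4
-4.0 [-93.  -40.1  -4.1] -0.5
-5.5 [-93.  -40.1  -5.6] -0.7
-7.0 [-93.  -40.1  -7.1] -0.1
-8.5 [-93.  -40.1  -8.6] -0.6
-10.0 [-93.  -39.8  -9.3] 12.8
(25.27, array([435.8, -81.4,  -9.3]), array([-3.77,  1.46, 13.32]), array([0.384, 1.415, 0.021]), 0.6, 6.5)
```

Run:
```python
from h import *
i=cv2.imread("pics/s4.png");M,K=load("s4");x0,y0,s=225,190,6
c=cv2.resize(i[y0:y0+95,x0:x0+95],None,fx=s,fy=s,interpolation=cv2.INTER_CUBIC)
p=np.array(bot.read_state()["tcp_pos"])
for k,col in((0,(0,255,0)),(27,(0,255,255))):
    u=(proj(p+[0,0,k],M,K)-[x0,y0]+.5)*s;print(u);cv2.circle(c,tuple(int(v) for v in u),4,col,-1)
cv2.imwrite("pics/s4c.png",c)
```

```text
[196.94727526 452.59137336]
[197.453445   411.27539206]
```

View pics/s4c.png

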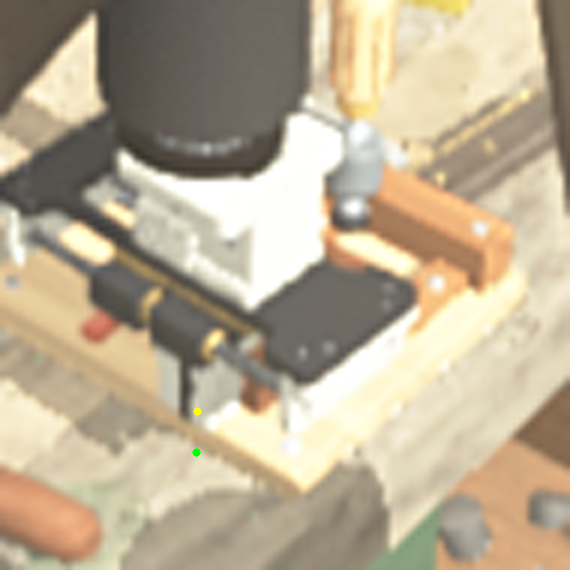

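Run:
```python
from h import *
for n,p,x0,y0 in(("s3",[435.7,-130,25],235,190),("s4",[435.8,-81.4,-9.3],225,190)):
    M,K=load(n)
    for k in(0,20,27):
        print(n,k,[((proj(np.array(p)+[dx,dy,k],M,K)-[x0,y0]+.5)*6).round().astype(int).tolist() for dx,dy in((-21,9.5),(21,9.5),(21,-9.5),(-21,-9.5),(0,9.5))])
c=bot.get_calibration("scene");M=np.linalg.inv(c["view"]);K=(c["fx"],c["fy"],c["cx"],c["cy"])
print(M[:3,3])
p=np.array([273,-617,198]);q=R.from_quat([-0.207,0.978,0.001,0])
for k in(0,20,27):print([proj(p+q.apply([0,dy,-k]),M,K).round(1).tolist() for dy in(-65,-44,0,44,65)])
i=cv2.imread("pics/scene0.png")
a=cv2.resize(i[85:150,385:450],None,fx=6,fy=6,interpolation=cv2.INTER_CUBIC)
b=cv2.imread("pics/s3c.png")[130:,:]
b=b[:390,60:470]
cv2.imwrite("pics/f.png",np.hstack([a,b]))
```

```text
s3 0 [[224, 377], [157, 339], [182, 319], [249, 357], [190, 358]]
s3 20 [[226, 346], [157, 307], [182, 288], [251, 326], [191, 326]]
s3 27 [[226, 335], [158, 296], [183, 277], [251, 314], [191, 315]]
s4 0 [[218, 484], [151, 443], [177, 422], [243, 462], [184, 463]]
s4 20 [[219, 453], [151, 413], [177, 392], [244, 432], [184, 433]]
s4 27 [[219, 442], [151, 402], [177, 381], [245, 421], [184, 422]]
[-147.01425923  620.02503639  879.05157066]
[[407.0, 141.4], [406.9, 144.3], [406.7, 150.7], [406.5, 157.4], [406.4, 160.7]]
[[408.3, 135.9], [408.2, 138.8], [408.1, 145.1], [407.9, 151.7], [407.8, 155.0]]
[[408.8, 133.9], [408.7, 136.8], [408.5, 143.1], [408.4, 149.7], [408.3, 153.0]]
```

View pics/f.png

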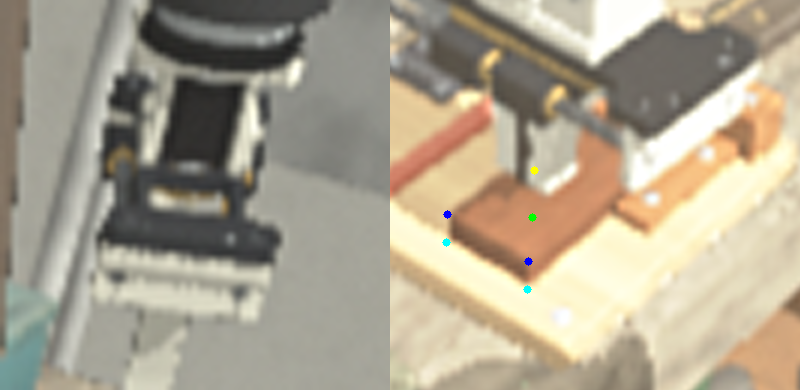

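Run:
```python
from h import *
c=bot.get_calibration("wrist");M=np.array(c["T_tool_cam"]);K=(c["fx"],c["fy"],c["cx"],c["cy"])
for k in(0,10,20,27,35,66):print(k,[proj([x,y,-k],M,K).round().tolist() for x,y in((9.5,-44),(9.5,-65),(9.5,44),(-9.5,44),(9.5,0),(-9.5,0))])
a=cv2.imread("pics/w1.png")[200:350,60:450];b=cv2.imread("pics/w3.png")[200:350,60:450]
cv2.imwrite("pics/fw.png",cv2.resize(np.vstack([a,b]),None,fx=2,fy=2))
```

```text
0 [[179.0, 211.0], [145.0, 211.0], [323.0, 211.0], [321.0, 239.0], [251.0, 211.0], [251.0, 239.0]]
10 [[175.0, 217.0], [139.0, 217.0], [327.0, 217.0], [325.0, 247.0], [251.0, 217.0], [251.0, 247.0]]
20 [[171.0, 223.0], [133.0, 223.0], [331.0, 224.0], [328.0, 255.0], [251.0, 224.0], [251.0, 255.0]]
27 [[168.0, 229.0], [129.0, 228.0], [334.0, 229.0], [331.0, 261.0], [251.0, 229.0], [251.0, 261.0]]
35 [[164.0, 235.0], [123.0, 235.0], [338.0, 235.0], [335.0, 268.0], [251.0, 235.0], [251.0, 268.0]]
66 [[145.0, 266.0], [95.0, 266.0], [357.0, 266.0], [352.0, 306.0], [251.0, 266.0], [251.0, 305.0]]
```

View pics/fw.png

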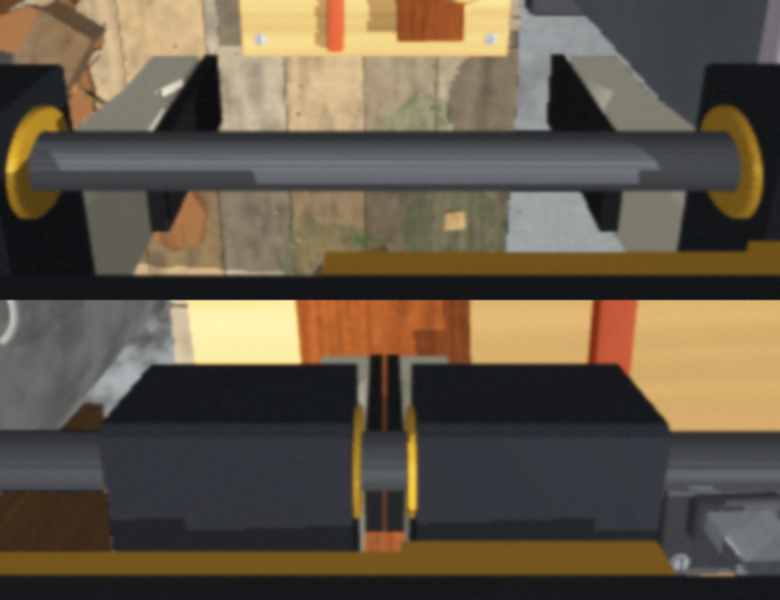

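```bash
cat >> h.py <<'E'
ZO=27.  # fingertips measured 27 mm short of the reported TCP (touch on base, wrist view): tip z = reported + 27
def T(x,y,z):return W(x,y,z-ZO)   # base xy, true tip height
E
python3 - <<'E'
from h import *
bot.line_to(T(-96,-40,26),40);bot.pause(.15)
f0=np.array(bot.read_state()["contact_force"]);print(st())
bot.line_to(T(-67,-40,26),40)
x=-67.
while x<-50:
    s=bot.read_state();f=s["contact_force"]-f0;fx=f@W(1,0,0)-f@W(0,0,0)
    print(round(x,1),L(s["tcp_pos"]),round(fx,1),f.round(1),round(s["t"],2))
    if fx<-12:break
    x+=.8;bot.line_to(T(x,-40,26),40)
bot.pause(.1);print(st());a,_,_=shot("wrist","w5")
E
```

```text
(25.85, array([435.5, -78.4,  -1.1]), array([-0.44, -0.1 , -0.03]), array([-0.146,  0.041,  0.021]), 0.5, 0.0)
-67.0 [-66.9 -40.   -1. ] -0.6 [-0.5  0.6 -0.2] 26.73
-66.2 [-66.3 -40.   -1. ] 0.6 [ 0.5 -0.6  1. ] 26.98
-65.4 [-65.5 -39.9  -1. ] -2.2 [0.8 2.2 0.1] 27.23
-64.6 [-64.6 -39.9  -1. ] -0.6 [0.5 0.6 0.2] 27.48
-63.8 [-63.8 -40.   -1. ] -1.1 [0.5 1.1 0.1] 27.73
-63.0 [-63. -40.  -1.] -0.9 [1.2 0.9 0.7] 27.98
-62.2 [-62.2 -40.   -1. ] -0.9 [ 1.   0.9 -0.6] 28.23
-61.4 [-61.4 -40.   -1. ] -0.3 [-0.   0.3  0. ] 28.48
-60.6 [-60.6 -40.   -1. ] 0.2 [ 0.2 -0.2  0.6] 28.73
-59.8 [-60.2 -39.9  -1. ] -4.6 [-0.5  4.6  0.6] 28.98
-59.0 [-60.  -39.9  -1. ] -10.2 [-1.1 10.2  2.5] 29.23
-58.2 [-59.8 -39.8  -1. ] -17.0 [-1.5 17.   3.2] 29.48
(29.57, array([ 435.9, -114.6,   -1. ]), array([-3.47, 16.7 ,  3.77]), array([5.944, 1.019, 0.086]), 0.5, 8.3)
```

```bash
cat > press.py <<'E'
from h import *
th=np.radians(5);tz=np.array([np.sin(th),0,-np.cos(th)])
q=down(YAW+np.pi/2,[0,-th,0])
P=lambda z:W(20,49,z)+27*tz
print("tool z",R.from_quat(q).apply([0,0,1]).round(3),tz.round(3),bot.solve_ik(P(114),q))
bot.line_to(T(-70,-40,26),100);bot.line_to(T(-75,-40,235),300)
bot.move_ptp(P(225),q);bot.line_to(P(116),200);bot.pause(.2)
f0=np.array(bot.read_state()["contact_force"]);print(st())
z=116.
while z>74:
    z-=2.5 if z>91 else 1
    bot.line_to(P(z),30);s=bot.read_state();f=s["contact_force"]-f0
    print(round(z,1),round(s["tcp_pos"][2]-27*tz[2],1),f.round(1),round(s["t"],2))
    if f[2]>14.5:break
bot.pause(.1);print(st())
E
python3 press.py
```

```text
tool z [ 0.087 -0.    -0.996] [ 0.087  0.    -0.996] [-4.97493483e-03  2.25299945e-01 -4.61646255e-01 -6.06446197e-04
 -7.96584831e-01  1.57816892e+00]
(32.83, array([ 528.1, -194.2,   90.5]), array([ 0.5 ,  0.03, -0.19]), array([-0.079,  0.405,  0.007]), 0.2, 0.0)
113.5 113.6 [-0.1 -0.3 -0.2] 33.08
111.0 111.4 [-0.3  0.1  4. ] 33.33
108.5 109.0 [-1.3  0.1  5.2] 33.58
106.0 106.7 [-1.8 -0.1  7. ] 33.83
103.5 104.3 [-0.5 -0.   7.6] 34.08
101.0 101.7 [-1.4 -0.6  5.4] 34.33
98.5 99.4 [-0.6  0.8  7.3] 34.58
96.0 96.9 [-1.5 -0.5  6.7] 34.83
93.5 94.5 [-1.8  0.5  8.8] 35.08
91.0 91.9 [-0.5  0.4  7.1] 35.33
90.0 91.1 [-2.2  0.1  9.4] 35.58
89.0 90.2 [-1.9 -0.6  8.9] 35.83
88.0 89.2 [-2.3 -0.9  9.2] 36.08
87.0 88.2 [-1.1 -0.3  9.7] 36.33
86.0 85.7 [-0.3  0.5 -0.4] 36.58
85.0 85.0 [-2.8  0.8  4.3] 36.83
84.0 84.7 [-4.8  1.6 11.2] 37.08
83.0 84.4 [-7.2  2.6 17.6] 37.33
(37.42, array([ 527.2, -194.4,   57.4]), array([-5.41,  1.79, 16.95]), array([0.763, 2.367, 0.076]), 0.0, 8.3)
```

```bash
cat > grip.py <<'E'
from h import *
p=np.array(bot.read_state()["tcp_pos"])
bot.line_to(p+[0,0,145],300)
bot.move_gripper(64)
q=down(1.25);H=lambda z:T(20.4,-41.2,z)
print("j6",bot.solve_ik(H(215),q))
bot.move_ptp(H(215),q);bot.line_to(H(141),150);bot.pause(.1);print(st())
m0=bot.read_state()["moment"][2]
bot.move_gripper(20,35);bot.pause(.15);print(st())
j=np.array(bot.read_state()["joint_pos"])
for k in range(3):
    j[5]-=.15;bot.move_joints(j);bot.pause(.1);s=bot.read_state()
    print(round(j[5],2),"Mz",round(s["moment"][2]-m0,3),np.round(s["contact_force"],1),round(s["t"],2))
np.save("m0.npy",m0)
E
python3 grip.py
```

```text
j6 [-0.00695834  0.03471228 -0.42693074  0.         -1.10915331  2.82775467]
(41.1, array([ 435.6, -195. ,  115.1]), array([-0.65, -1.18,  0.66]), array([-0.124,  0.028, -0.052]), 63.9, 0.0)
(41.91, array([ 436.5, -194.9,  114.5]), array([ 6.07, -0.56, -2.49]), array([-0.552, -1.744,  0.041]), 29.0, 35.0)
2.68 Mz 0.051 [ 2.3 -0.2 -2.4] 42.27
2.53 Mz 0.052 [ 4.3 -0.8 -3.5] 42.64
2.38 Mz -0.028 [ 5.1  0.3 -4.8] 43.01
```

```bash
cat > turn.py <<'E'
from h import *
import sys
d,n,lim=float(sys.argv[1]),int(sys.argv[2]),float(sys.argv[3]);m0=float(np.load("m0.npy"))
j=np.array(bot.read_state()["joint_pos"]) if len(sys.argv)<5 else np.load("j.npy")
for k in range(n):
    j[5]-=d;bot.move_joints(j);a=[]
    for _ in range(6):
        bot.pause(.03);s=bot.read_state();a.append([s["moment"][2]-m0,s["tau"][5]])
    a=np.array(a);print(round(j[5],2),"Mz",a.mean(0).round(3),a.std(0).round(3),np.round(s["contact_force"],1),round(s["tcp_pos"][2],1),round(s["width"],1),round(s["t"],2))
    if a[:,0].mean()>lim:break
np.save("j.npy",j)
E
python3 turn.py .2 4 .19
```

```text
2.18 Mz [-0.017  0.046] [0.028 0.045] [ 5.5 -0.7 -4.8] 114.4 29.5 43.52
1.98 Mz [-0.029  0.036] [0.03  0.059] [ 6.3 -0.1 -4.5] 114.5 29.2 44.02
1.78 Mz [-0.041  0.044] [0.037 0.059] [ 6.4 -0.1 -6.3] 114.4 29.6 44.53
1.58 Mz [-0.04   0.064] [0.036 0.056] [ 6.5 -0.2 -6.2] 114.4 29.5 45.04
```

```bash
sed -i 's/range(6)/range(10)/;s/pause(.03)/pause(.02)/' turn.py; python3 turn.py .35 4 .15 1
```

```text
1.23 Mz [ 0.004 -0.001] [0.035 0.049] [ 7.7  0.  -6. ] 114.4 29.3 45.63
0.88 Mz [ 0.052 -0.039] [0.032 0.049] [ 8.4 -0.6 -8.2] 114.4 29.5 46.23
0.53 Mz [ 0.095 -0.083] [0.026 0.049] [ 8.8 -0.4 -7.2] 114.4 29.4 46.82
0.18 Mz [ 0.135 -0.129] [0.032 0.049] [ 7.2  0.1 -6.2] 114.4 29.1 47.41
```

```bash
cat > relax.py <<'E'
from h import *
def avg(n=10):
    a=[]
    for _ in range(n):
        bot.pause(.02);s=bot.read_state();a.append(np.r_[s["contact_force"],s["moment"],s["tau"][5],s["tcp_pos"]])
    return np.mean(a,0)
if __name__=="__main__":
    a=avg(5);print(a.round(2));p=a[-3:].copy()
    for k in range(3):
        p[0]+=.11*a[0];p[1]+=.11*a[1];p[2]+=.11*a[2]
        bot.line_to(p,30);a=avg(8);print(a.round(3),round(bot.read_state()["t"],2))
        if abs(a[0])<1.5 and abs(a[2])<2:break
    np.save("j.npy",bot.solve_ik(p,bot.read_state()["eef_rot"]));print(np.load("j.npy")[5]-bot.read_state()["joint_pos"][5])
E
python3 relax.py
```

```text
[ 7.4700e+00  5.4000e-01 -6.5700e+00  1.9000e-01 -1.9800e+00  9.0000e-02
 -9.0000e-02  4.3775e+02 -1.9467e+02  1.1435e+02]
[ 9.69000e-01  1.37400e+00  5.01100e+00  5.43000e-01  5.26000e-01
  1.38000e-01 -1.15000e-01  4.38082e+02 -1.94816e+02  1.14291e+02] 47.88
[-5.70000e-01  4.00000e-01  3.81900e+00  6.30000e-02  9.21000e-01
  2.09000e-01 -1.62000e-01  4.38119e+02 -1.94611e+02  1.14294e+02] 48.26
[ 2.54000e-01 -5.99000e-01  2.20000e-01 -2.99000e-01  9.42000e-01
  2.18000e-01 -2.27000e-01  4.38127e+02 -1.94456e+02  1.14327e+02] 48.64
-8.66631302379739e-05
```

Run:
```python
from relax import *
j=np.load("j.npy")
a=avg(15);print(a[:7].round(3))
j[5]-=.05;bot.move_joints(j);bot.pause(.2);a=avg(20);print(a.round(3),bot.read_state()["t"],bot.read_state()["joint_pos"][5]-j[5]);np.save("j.npy",j)
```

```text
[-0.318 -1.021 -0.879 -0.388  1.075  0.224 -0.231]
[-7.16000e-01 -9.84000e-01 -3.86800e+00 -4.42000e-01  1.42400e+00
  2.95000e-01 -2.89000e-01  4.38230e+02 -1.94361e+02  1.14353e+02] 49.675 0.00010769872060673036
```

Run:
```python
from relax import *
j=np.load("j.npy")
for d in(.3,-.05,-.05):
    j[5]+=d;bot.move_joints(j);bot.pause(.15);a=avg(12);print(round(j[5],3),a[:7].round(3),round(bot.read_state()["t"],2))
np.save("j.npy",j)
```

```text
0.43 [-0.742 -0.401 -7.008 -0.372  1.278  0.19  -0.224] 50.42
0.38 [-0.798  0.1   -9.502 -0.268  1.298  0.225 -0.214] 51.02
0.33 [ -0.83    0.062 -11.016  -0.157   1.383   0.227  -0.213] 51.62
```

Run:
```python
from relax import *
a=avg(5);p=a[-3:].copy()
for k in range(2):
    p+=.1*a[:3];bot.line_to(p,30);bot.pause(.1);a=avg(8);print(a[:7].round(3),round(bot.read_state()["t"],2))
j=bot.solve_ik(p,bot.read_state()["eef_rot"]);j[5]=np.load("j.npy")[5]
j[5]-=.05;bot.move_joints(j);bot.pause(.2);a=avg(15);print(round(j[5],3),a[:7].round(3),round(bot.read_state()["t"],2))
np.save("j.npy",j)
```

```text
[-5.186  1.06   4.217  0.285  3.     0.17  -0.158] 52.18
[-2.313  0.311  4.136  0.051  1.873  0.168 -0.166] 52.67
0.28 [-1.813  0.159  5.426 -0.05   1.7    0.232 -0.235] 53.37
```

Run:
```python
from relax import *
bot.move_gripper(64);bot.pause(.1)
p=np.array(bot.read_state()["tcp_pos"])
bot.line_to(p+[0,0,90],200);print(st())
j=np.array(bot.read_state()["joint_pos"])
bot.move_ptp([470,-200,300],down(-1.57));bot.pause(.3);im,M,K=shot("wrist","w9")
ref=cv2.imread("pics/w1.png")
def mask(i,lo,hi):
    h=cv2.cvtColor(i,cv2.COLOR_BGR2HSV);m=cv2.inRange(h,lo,hi);m[:90]=0;m[232:]=0;m[:,:155]=0;m[:,335:]=0
    n,_,s,c=cv2.connectedComponentsWithStats(m);return [(s[k].tolist(),c[k].round(1).tolist()) for k in range(1,n) if s[k][4]>80]
now=im[:,:,::-1].copy();M0,K0=load("w1");print(np.abs(M-M0).max().round(2))
for nm,lo,hi in(("pencil",(2,150,180),(9,255,255)),("board",(0,120,60),(12,255,160))):
    print(nm,"before",mask(ref,lo,hi));print(nm,"after",mask(now,lo,hi))
i=cv2.absdiff(now,ref)[90:232,155:335].max(2)
print(L(onz((0,0),18,M,K))[:0],bot.read_state()["t"])
```

```text
(54.85, array([ 437.7, -194.2,  203.9]), array([-0.36,  0.41, -0.24]), array([ 0.022,  0.149, -0.036]), 64.0, 0.0)
0.68
pencil before [([224, 122, 8, 24, 173], [227.5, 133.2]), ([224, 172, 8, 53, 369], [227.0, 197.9])]
pencil after [([223, 120, 8, 32, 189], [226.5, 134.4]), ([223, 168, 8, 57, 383], [226.3, 195.7])]
board before [([246, 146, 46, 11, 214], [269.2, 150.5]), ([258, 172, 31, 48, 925], [269.3, 199.4])]
board after [([263, 126, 11, 17, 100], [269.3, 133.1]), ([259, 131, 31, 29, 137], [267.2, 147.2]), ([259, 169, 14, 31, 255], [263.3, 187.1])]
[] 55.6917
```

Run:
```python
from h import *
M,K=load("w9");print(L(onz((266,200),36,M,K)),L(onz((270,220),36,*load("w1"))))
print(bot.close_job())
```

```text
[-48.3 -27.4  36. ] [-79.4 -32.9  36. ]
the job is handed in; nothing more can be done
None
```

I've handed the job in. The blank is home against the stop, the arm is down and bound, and the handle read 0.23 N m at its last small turn. The gripper is clear and the run took about 56 s. The first push passed over the blank because the fingertips end 27 mm short of the reported TCP, so I measured that and redid it. I briefly read 0.295 N m (an estimated 66–74 N on the blank) before backing off. The pencil did not move; I didn't re-check the try square or chisel.

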